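# Clamp a suturing practice block

## Task

Push the skin-coloured practice block along the channel of the bench clamp until it is fully home against the end stop, then turn the winged knob clockwise until the jaw holds the block snugly, firm but not overtightened, and let go. Push gently, do not press the gripper against the thin panel beside the knob, and leave the other things on the table alone.

Things in the scene. Friction and masses are not known exactly. Their poses are not given: they have to be found in the camera images.
- clamp_base: Aluminium base plate of the bench clamp, 190 x 235 x 10 mm, fixed to the table. Origin at table height under the middle of the channel; x runs along the channel (roughly away from the robot), y across it, z up. The plate spans x -100..+90, y -135..+100 mm.
- end_stop (a point): Middle of the end stop's face at the far end of the channel: clamp_base x = +65 mm. The stop is 90 mm wide and reaches 49 mm above the table.
- side_rail (a point): Middle of the fixed side rail's inner face: clamp_base y = +32 mm. The rail runs along the channel, x -55..+65 mm, and reaches 44 mm above the table. A needle holder lies on the plate beyond it.
- housing (a point): Centre of the top of the grey cam housing, 80 (x) x 60 (y) mm, top 52 mm above the table, on the -y side of the channel. It carries the knob; the jaw comes out of it.
- practice_block: Skin-coloured rigid block on a white tray, 110 (x) x 60 (y) x 40 mm, about 0.3 kg, loose in the channel on the base plate. Origin: centre of its underside. It starts 12 to 35 mm short of the end stop; fully home its origin is at clamp_base x = +10 mm. Push its near end (-x) with shut fingers from above; the plate there is bare. It slides under 1 to 8 N; over 30 N marks it.
- knob_grip (a point): Centre of the knob's blade, on the vertical knob axis, 78 mm above the table (clamp_base x = +20, y = -85 mm). The black knob is an upright blade 58 mm long (this point's x axis), 8 mm thick (its y), 28 mm tall (62 to 90 mm above the table); the wings are its ends. Below it is a 24 mm hub.
- wing_knob (a joint): Turn of the knob in rad, growing clockwise seen from above, which tightens (0 to 3.6). At 0 the blade stands square to the side panel. It turns against a steady drag of about 0.28 N m and stays where left. The cam drives the jaw 6 mm per rad. It starts at 0 to 0.3; tight comes 1.0 to 2.6 rad later, so the knob may need regrasping.
- jaw: Steel jaw with a rubber-faced pad that the knob drives towards the side rail. Origin 30 mm above the table. The pad stands ahead of the origin by an unreported packing of 0 to 6 mm and is sprung, about 15 N per mm. The jaw closes a gap, slides the block up to 3 mm across to the rail, then the force builds up.
- jaw_rear (a point): A point on the jaw's body, 28 mm behind its origin. How the clamping feels: each 10 N of clamping adds about 0.06 N m to the torque felt at the knob, compared with what was felt in the same way (turning, or paused after equal steps) before the jaw met the block. Snug is 15 to 40 N, so 0.09 to 0.24 N m more; over 60 N damages the block.
- side_panel: Thin white upright panel, 100 (x) x 4 (y) x 74 mm, beside the knob, top 84 mm above the table; origin: middle of its lower edge. Its inner face is 36 mm from the knob axis: the wing tips pass it at 7 mm, and a wide-open gripper set across the gap would hit it. Pushing it with over 8 N breaks it.
- needle_holder: Steel needle holder, 150 mm long, 8 mm thick, lying on the clamp's base plate beyond the rail; bystander, origin at the middle of its underside.
- forceps: Steel forceps, 125 mm, lying on the table; bystander, origin at the middle of the underside.
- mug: Blue mug, 80 mm across, 90 mm high; bystander, origin under its centre.
- carton: White carton 100 x 70 x 60 mm; bystander, origin under its centre.
- phone: Black phone 150 x 72 x 9 mm; bystander, origin under its centre.
- spare_model: Second, larger practice model 110 x 80 x 45 mm, not part of the job; bystander, origin under its centre.
- bottle: Bottle, 60 mm across, 140 mm high; bystander, origin under its centre.
Not all that is in view belongs to the job. What is shaped like the practice_block but blue or red is not meant.

How it is judged (in metres and radians):
On the way, in this order (a step that is already met when the one before it is completed fails the run):
1. the block is fully home against the end stop (x of practice_block in the frame of clamp_base above 0.0075 m and angle between the x axis of practice_block and the x axis of clamp_base, either way round below 0.04 rad and z of practice_block in the frame of clamp_base between 0.007 and 0.014 m), for 0.2 s.
2. the jaw holds the block snugly (contact force between jaw and practice_block between 15 and 40 N), for 0.2 s.
At the end, for the whole second after the job is handed in: The block rests flat in the channel, within 2.5 mm of the end stop and within 0.04 rad of straight, clamped by the jaw with 15 to 40 N; block and knob at rest, robot clear (all of step 1 and all of step 2 and linear speed of practice_block below 0.01 m/s and velocity of joint wing_knob between -0.05 and 0.05 rad/s); the robot touches nothing.
It fails at once if the clamp was overtightened (over 60 N on the block) (contact force between jaw and practice_block above 60 N).
It fails at once if the block was pushed too hard (over 30 N from the gripper) (contact force between any of the fingers, the arm and practice_block above 30 N).
It fails at once if the side panel was pushed with over 8 N (contact force between any of the fingers, the arm and side_panel above 8 N).
It fails at once if a bystander was moved by over 30 mm (distance of any of needle_holder, forceps, mug, carton, phone, spare_model, bottle from where it was at the start of the episode above 0.03 m).
It also fails if it takes over 64 s, if anything falls off the work surface, if the arm or the gripper's body presses on something with over 40 N, if the wrist force passes 120 N, or if a joint passes its speed limit or range.

## Robot

A 6-joint arm with a two-finger parallel gripper is mounted at the origin on the work surface. World frame = base frame: x ahead of the robot, y to its left, z up, the work surface at z = 0. Lengths are in mm, angles in rad, forces in N, time in s.
With the tool pointing down it reaches from about 350 to 975 mm from the base axis. Payload 4.9 kg.
Tool frame: the origin (TCP) lies on the centre line of the jaws, within the pads' length; the fingertips stand 14 mm ahead of it and the grasp point (between the pads) lies 5 mm behind it (robot.tcp_to_tips is the distance from the TCP to the fingertips, in mm); y points along the fingers, z is the direction in which the jaws open and shut, and the axes are right-handed (so a half turn about y gives the same grasp; the last joint's range is limited). The gripper opens to 85 mm and grips with 20 to 120 N. Pads are 22 mm wide; open, the fingers measure 114 mm over their backs; the gripper's body (76 mm by 85 mm) begins 54 mm behind the grasp point. The pads swing forward as they close: fully open they stand 13 mm farther back than shut.
Start: joints at [-1.469, 0.053, 1.613, -0, 1.476, -0.119], TCP at [136.878, -609.808, 245.304] pointing down, gripper open.
Joint ranges: [-3.01, 3.01], [-1.01, 2.22], [0.06, 2.58], [-1.02, 4.17], [0.09, 2.62], [-3.14, 3.14]. Speed limits (rad/s): [2.57, 2.57, 3.14, 3.14, 3.14, 3.14].

## Interface

Orientations are given as a 3x3 rotation matrix whose columns are the frame's x, y, z axes.
In Python, from plant import read_state, grab_frame, finish_job, robot gives the robot as it stands.
- The arm moves only by the tool jog_arm, never from a script. Its arguments are lists of equal length, an entry for each row: "hand": the finger opening in m, from 0 to 0.0854; "translation": the shift along the tool's x, y, z in m, a list of three; "yaw": the turn about the tool's y in rad. In form: {"hand": [hand, ...], "translation": [[x, y, z], ...], "yaw": [yaw, ...]}. A call has 1 to 8 rows; each row shifts and turns the commanded pose from where the row before left it, along the tool's axes as they then stand; what a row does not reach is not made up. A row lasts 1/8 s, in which the tool goes at most 62.5 mm and 10.7 degrees, less where a joint would pass 70% of its speed; a pose out of reach is approached as far as the arm can. A call is refused whole if a number of a shift passes 0.0625 or a number of a turn 0.188, either way. A call with a gripper value outside its range is refused whole. The fingers move at their own pace and stop on an object; "force" is the grip in N (left out, the last holds). Time passes only in rows, so rows that do not move let the fingers close. It gives the time, the measured TCP pose, the force and the opening at its end, in the units of the state.
- read_state(): the state, without advancing time (a new reading comes with each control period).
- grab_frame(name): name is "side" or "top" or "wrist"; returns a dict with "frame" (420x560x3 uint8, red, green, blue), "fx", "fy", "cx", "cy" (pixels), "k1" (the pictures are not rectified: a ray, as slopes to the right and down, at radius r is drawn at 1 + k1 r^2 times it, then the intrinsics apply), "pose" (4x4, takes a point from camera to world coordinates). Camera axes: x right, y down, z forward; pixel columns grow to the right and rows downward; lengths in mm; the calibration is good to about 2 mm. A picture is of the moment at which its call begins. There is no depth.
- finish_job(): hands the job in, once; it reports no verdict.
The state is a dict: "time": time; "joint_pos": joint angles; "dq": joint speeds; "effort": joint torques, N m; "ee_pos": TCP position; "tcp_rot": TCP orientation; "ft_force": force on the tool from outside, world axes, zero at the start; "ft_torque": the same for the moment, N m; "opening": opening from 0.0 (shut) to 1.0 (fully open).
Only numpy, scipy, OpenCV 4.12 (cv2) and the standard library are available. Lean on these libraries where they do the work, as an engineer would, in place of code of your own. Each camera call takes 0.05 s, during which the arm holds its last target. There are 200 camera calls.

## Working session

There is one attempt and no reset: what is moved stays moved. The work goes in short steps, Python scripts to look and compute and a tool call to move; the robot and the scene stay as the last step left them, time stands still between calls to the robot, and variables do not carry over. Pictures are saved under pics/ and viewed, on a budget of 10 in all, crops included, one or two more only if the job needs it, and the job is handed in when it is done.

Besides the shell and the picture viewer there is one more tool, called after "Call:" as name([rows], argument=value, ...), one row to a line, values as JSON. jog_arm: Moves the arm, as the interface text tells. Its arguments: {"type":"object","properties":{"hand":{"type":"array","items":{"type":"number"}},"translation":{"type":"array","items":{"type":"array","items":{"type":"number"}}},"yaw":{"type":"array","items":{"type":"number"}},"force":{"type":"number"}},"required":["hand","translation","yaw"]}

```bash
mkdir -p pics; ls
cat > h.py <<'E'
import numpy as np, cv2
from plant import read_state, grab_frame, finish_job, robot
def save(n,fn):
    f=grab_frame(n); cv2.imwrite('pics/'+fn,f['frame'][:,:,::-1]); np.save('pics/'+fn+'.npy',f,allow_pickle=True); return f
def load(fn): return np.load('pics/'+fn+'.npy',allow_pickle=True).item()
def K(f): return np.array([[f['fx'],0,f['cx']],[0,f['fy'],f['cy']],[0,0,1.]])
def D(f): return np.array([f['k1'],0,0,0.])
def pix(f,P):
    T=np.linalg.inv(f['pose']); P=np.atleast_2d(np.array(P,float)); 
    return cv2.projectPoints(P,cv2.Rodrigues(T[:3,:3])[0],T[:3,3],K(f),D(f))[0][:,0]
def ray(f,uv,z):
    n=cv2.undistortPoints(np.array(uv,float).reshape(-1,1,2),K(f),D(f))[:,0]
    d=np.c_[n,np.ones(len(n))]@f['pose'][:3,:3].T; o=f['pose'][:3,3]
    return o+d*((z-o[2])/d[:,2])[:,None]
E
python3 - <<'E'
from h import *
for n in('top','side','wrist'):
    f=save(n,n+'0.png'); print(n,f['fx'],f['cx'],f['cy'],f['k1'],np.round(f['pose'],3).tolist())
s=read_state(); print(s)
a=[cv2.imread(f'pics/{n}0.png') for n in('top','side')]
E
```

```text
pics
top 421.7372374962669 282.07005845235966 212.83388775058137 0.014194563075755768 [[0.022, -0.997, 0.068, 487.436], [-1.0, -0.023, -0.003, -28.747], [0.004, -0.068, -0.998, 1168.384], [0.0, 0.0, 0.0, 1.0]]
side 397.4457585205513 286.94169629250194 215.0224508288273 0.015009228344318552 [[-0.765, -0.481, 0.429, 57.918], [-0.644, 0.582, -0.496, 539.498], [-0.012, -0.656, -0.755, 952.171], [0.0, 0.0, 0.0, 1.0]]
wrist 332.43037101467525 273.98026426361855 213.34105923927052 -0.011975589048095045 [[0.22, -0.935, -0.279, 207.424], [-0.975, -0.212, -0.06, -593.784], [-0.003, 0.286, -0.958, 372.969], [0.0, 0.0, 0.0, 1.0]]
{'time': 0.15, 'joint_pos': array([-1.46901752e+00,  5.32148686e-02,  1.61397380e+00,  2.66545067e-05,
        1.47601112e+00, -1.18979781e-01]), 'dq': array([ 9.95701921e-05, -9.88234310e-04, -5.04890865e-03,  9.60555764e-04,
       -1.09647657e-04, -5.07010609e-04]), 'effort': array([ 6.33451746e-04, -3.94240344e+01, -3.70719802e+01, -1.51946265e-04,
        4.72271480e-03,  4.01161515e-06]), 'ee_pos': array([ 136.82834482, -609.36295923,  244.34230318]), 'tcp_rot': array([[-9.75732194e-01, -1.36892361e-04,  2.18967274e-01],
       [-2.18967209e-01,  1.60151292e-03, -9.75730904e-01],
       [-2.17108812e-04, -9.99998708e-01, -1.59262265e-03]]), 'ft_force': array([ 0.16211528, -0.61052382, -0.14914413]), 'ft_torque': array([0.00288351, 0.01023031, 0.0302658 ]), 'opening': 1.004355334978473}
```

View pics/top0.png

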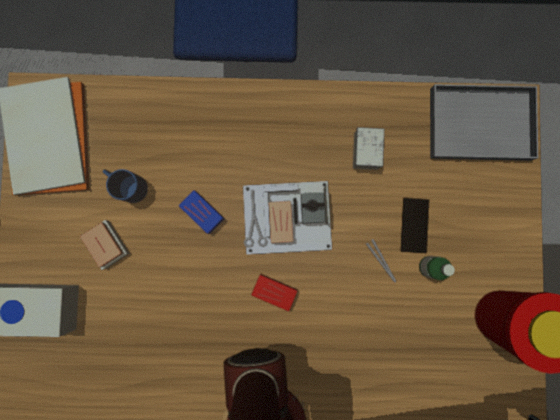

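View pics/side0.png

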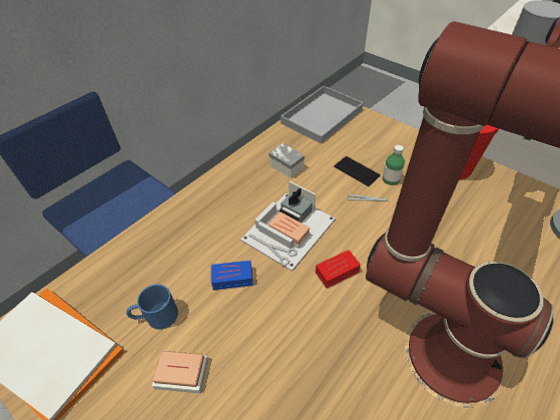

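The top view shows the clamp plate at (243–331, 182–254). The practice block candidates are the skin block in the channel (282,222), the blue block (202,212), the red block (275,292) and the spare skin model (105,245). I choose (282,222) because it sits inside the clamp. Next, a close crop to check.

Run:
```python
from h import *
a=cv2.imread('pics/top0.png')[174:262,234:340]
cv2.imwrite('pics/c1.png',cv2.resize(a,None,fx=7,fy=6.8,interpolation=cv2.INTER_CUBIC)*1)
```

```text
(no output)
```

View pics/c1.png

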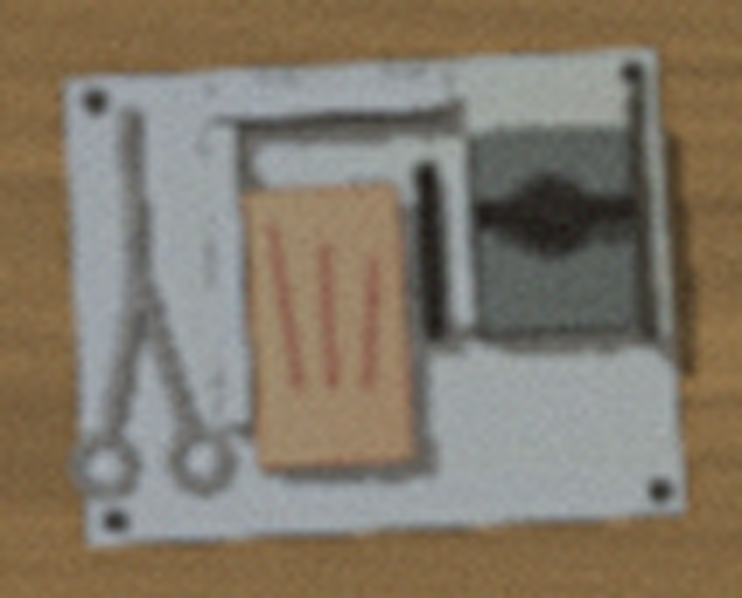

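The crop confirms it: the skin block on its white tray is in the channel, the rail is to its left, the stop above it, the black jaw pad to its right, and the knob sits on the housing at (552,213) with the panel at the right edge. Now the clamp pose.

```bash
cat >> h.py <<'E'
def fit(L,W):
    L=np.array(L,float)[:,:2];W=np.array(W)[:,:2];l=L-L.mean(0);w=W-W.mean(0)
    th=np.arctan2((l[:,0]*w[:,1]-l[:,1]*w[:,0]).sum(),(l*w).sum())
    R=np.array([[np.cos(th),-np.sin(th)],[np.sin(th),np.cos(th)]]);t=W.mean(0)-R@L.mean(0)
    return th,t,(L@R.T+t-W)
E
python3 - <<'E'
from h import *
f=load('top0.png')
c=lambda p:np.array(p,float)/[7,6.8]+[234-.5,174-.5]
W=ray(f,c([(65,80),(655,50),(685,512),(90,545)]),10)
th,t,r=fit([(90,100),(90,-135),(-100,-135),(-100,100)],W)
print(th,t,r.round(1))
R=np.array([[np.cos(th),-np.sin(th)],[np.sin(th),np.cos(th)]])
B=ray(f,c([(245,195),(397,182),(413,465),(262,470)]),50); print('block',((B[:,:2]-t)@R).round(1))
k=ray(f,c([(552,213)]),90);print('knob',((k[:,:2]-t)@R).round(1), 'exp',R@[20,-85]+t)
tip=ray(f,c([(478,213),(636,211)]),90);print('blade',((tip[:,:2]-t)@R).round(1))
s=read_state(); print('tcp',s['ee_pos'], 'jawdir', np.arctan2(s['tcp_rot'][1,2],s['tcp_rot'][0,2]))
E
```

```text
0.07796289316480673 [559.08996352 -27.54078194] [[ 0.6  0.7]
 [ 1.3 -0.8]
 [-1.  -1. ]
 [-0.9  1.1]]
block [[ 34.7  30. ]
 [ 36.7 -28. ]
 [-74.1 -27.8]
 [-72.8  29.3]]
knob [[ 17.9 -83. ]] exp [ 585.64934691 -110.72490996]
blade [[  19.4  -55.9]
 [  17.  -113.8]]
tcp [ 136.82834482 -609.36295923  244.34230318] jawdir -1.3500401089527505
```

Call:
jog_arm([
  [-0.0272, 0, -0.0307],
  [-0.0272, 0, -0.0307],
  [-0.0272, 0, -0.0307],
  [-0.0272, 0, -0.0307],
  [-0.0272, 0, -0.0307],
  [-0.0272, 0, -0.0307],
  [-0.0272, 0, -0.0307],
  [-0.0272, 0, -0.0307],
], hand=[0, 0, 0, 0, 0, 0, 0, 0], yaw=[0, 0, 0, 0, 0, 0, 0, 0], force=40)

```text
time: 1.15
ee_pos: [295.7, -321.2, 245.0]
tcp_rot: [[-0.976, -0.0, 0.219], [-0.219, 0.0, -0.976], [-0.0, -1.0, -0.0]]
ft_force: [0.5, -0.3, 0.1]
opening: 0.001
```

Call:
jog_arm([
  [-0.0272, 0, -0.0307],
  [-0.0272, 0, -0.0307],
  [-0.0272, 0, -0.0307],
  [-0.0272, 0, -0.0307],
  [-0.0272, 0, -0.0307],
  [-0.0272, 0, -0.0307],
  [-0.0272, 0, -0.0307],
  [-0.0272, 0, -0.0307],
], hand=[0, 0, 0, 0, 0, 0, 0, 0], yaw=[0, 0, 0, 0, 0, 0, 0, 0])

```text
time: 2.15
ee_pos: [454.3, -33.9, 245.1]
tcp_rot: [[-0.976, -0.0, 0.219], [-0.219, -0.0, -0.976], [0.0, -1.0, 0.0]]
ft_force: [-0.5, -0.2, -0.7]
opening: -0.002
```

Call:
jog_arm([
  [0, 0, 0],
  [0, 0, 0],
  [0, 0, 0],
  [0, 0, 0],
  [0, 0, 0],
  [0, 0, 0],
  [0, 0, 0],
  [0, 0, 0],
], hand=[0, 0, 0, 0, 0, 0, 0, 0], yaw=[-0.1785, -0.1785, -0.1785, -0.1785, -0.1785, -0.1785, -0.1785, -0.1785])

```text
time: 3.15
ee_pos: [453.7, -35.2, 244.9]
tcp_rot: [[0.084, -0.001, 0.996], [-0.996, 0.0, 0.084], [-0.0, -1.0, -0.001]]
ft_force: [-0.7, 0.2, -0.2]
opening: 0.003
```

Run:
```python
from h import *
f=save('wrist','w1.png'); s=read_state()
print(s['time'],s['ee_pos'],s['tcp_rot'].round(3).tolist(),s['joint_pos'].round(3),s['opening'],f['pose'].round(3).tolist())
```

```text
3.2 [453.6869074  -35.16070506 244.92267624] [[0.087, -0.001, 0.996], [-0.996, 0.0, 0.087], [-0.0, -1.0, -0.001]] [-0.241 -0.373  1.992 -0.     1.524 -0.329] 0.002193959254204704 [[0.996, 0.082, 0.023, 447.378], [0.085, -0.955, -0.284, 37.042], [-0.001, 0.284, -0.959, 373.725], [0.0, 0.0, 0.0, 1.0]]
```

View pics/w1.png

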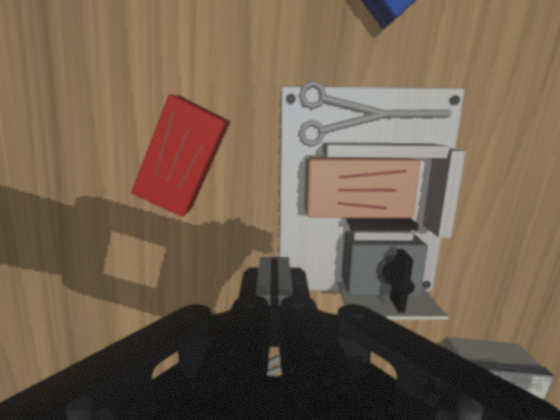

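The wrist view shows the block top at (309,159)–(417,216), the plate's near edge at u≈282, the rail at v≈150, the knob at (398,280) turned slightly, and the panel below it.

Run:
```python
from h import *
f=load('w1.png')
W=ray(f,[(282,89),(463,90)],10); print(W.round(1))
d=W[1]-W[0]; print(np.arctan2(d[1],d[0]),np.hypot(*d[:2]))
th=.078;t=[559.1,-27.5];R=np.array([[np.cos(th),-np.sin(th)],[np.sin(th),np.cos(th)]])
L=lambda uv,z:((ray(f,uv,z)[:,:2]-t)@R).round(1).tolist()
print('plate',L([(282,89),(463,90)],10))
print('block',L([(309,160),(418,159),(417,215),(309,217)],50))
print('railtop',L([(325,157)],44)); print('stop top',L([(452,152),(441,236)],49))
print('panel top',L([(338,293),(446,317)],84)); print('blade ends',L([(394,252),(402,308)],90))
a=cv2.imread('pics/w1.png')[225:330,320:470]
cv2.imwrite('pics/c2.png',cv2.resize(a,None,fx=5,fy=5,interpolation=cv2.INTER_CUBIC))
```

```text
[[453.   63.1  10. ]
 [639.4  78.5  10. ]]
0.08239443624091951 186.9525741836443
plate [[-98.7, 98.6], [88.3, 99.4]]
block [[-72.4, 31.2], [33.4, 33.1], [39.7, -23.7], [-70.3, -26.6]]
railtop [[-56.1, 33.5]]
stop top [[66.1, 40.0], [68.3, -46.7]]
panel top [[-42.7, -93.9], [67.8, -120.4]]
blade ends [[5.0, -47.6], [19.4, -106.5]]
```

View pics/c2.png

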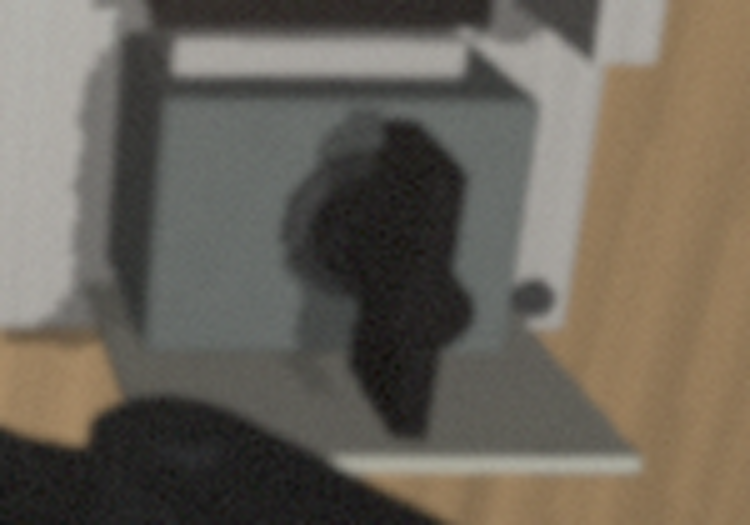

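Call:
jog_arm([
  [0, 0.05, 0],
  [0, 0.05, 0],
  [0, 0.05, 0],
  [0, 0.04, 0],
  [0, 0.02, 0],
  [0, 0, 0],
], hand=[0, 0, 0, 0, 0, 0], yaw=[0, 0, 0, 0, 0, 0])

```text
time: 3.95
ee_pos: [452.0, -34.8, 33.3]
tcp_rot: [[0.076, -0.005, 0.997], [-0.997, 0.001, 0.076], [-0.002, -1.0, -0.005]]
ft_force: [-0.3, 0.4, 0.7]
opening: -0.001
```

Call:
jog_arm([
  [0, 0, 0.004],
  [0, 0, 0.004],
  [0, 0, 0.003],
  [0, 0, 0.002],
  [0, 0, 0.002],
], hand=[0, 0, 0, 0, 0], yaw=[0, 0, 0, 0, 0])

```text
time: 4.58
ee_pos: [469.1, -34.0, 35.5]
tcp_rot: [[0.078, 0.0, 0.997], [-0.997, -0.0, 0.078], [0.0, -1.0, 0.0]]
ft_force: [-0.8, 0.2, -0.2]
opening: -0.003
```

Call:
jog_arm([
  [0, 0, 0.0015],
  [0, 0, 0.0015],
  [0, 0, 0.0015],
  [0, 0, 0.0015],
], hand=[0, 0, 0, 0], yaw=[0, 0, 0, 0])

```text
time: 5.08
ee_pos: [474.1, -33.6, 35.2]
tcp_rot: [[0.078, -0.003, 0.997], [-0.997, -0.0, 0.078], [-0.0, -1.0, -0.003]]
ft_force: [-4.3, -0.7, 3.9]
opening: 0.003
```

Call:
jog_arm([
  [0, 0, 0.002],
  [0, 0, 0.002],
  [0, 0, 0.002],
  [0, 0, 0.002],
  [0, 0, 0.002],
  [0, 0, 0.002],
], hand=[0, 0, 0, 0, 0, 0], yaw=[0, 0, 0, 0, 0, 0])

```text
time: 5.82
ee_pos: [487.0, -32.6, 35.2]
tcp_rot: [[0.078, 0.0, 0.997], [-0.997, 0.0, 0.078], [-0.0, -1.0, 0.0]]
ft_force: [-2.8, -0.5, 1.3]
opening: 0.001
```

Call:
jog_arm([
  [0, 0, 0.0015],
  [0, 0, 0.0015],
  [0, 0, 0.0015],
  [0, 0, 0.0015],
], hand=[0, 0, 0, 0], yaw=[0, 0, 0, 0])

```text
time: 6.32
ee_pos: [492.9, -32.2, 35.2]
tcp_rot: [[0.078, 0.0, 0.997], [-0.997, 0.0, 0.078], [-0.0, -1.0, 0.0]]
ft_force: [-3.4, 0.1, 0.0]
opening: 0.0
```

Call:
jog_arm([
  [0, 0, 0.001],
  [0, 0, 0.001],
  [0, 0, 0.001],
  [0, 0, 0.001],
], hand=[0, 0, 0, 0], yaw=[0, 0, 0, 0])

```text
time: 6.82
ee_pos: [496.8, -31.8, 35.2]
tcp_rot: [[0.078, -0.0, 0.997], [-0.997, 0.0, 0.078], [-0.0, -1.0, -0.0]]
ft_force: [-1.3, -0.1, -1.7]
opening: -0.007
```

Call:
jog_arm([
  [0, 0, 0.001],
  [0, 0, 0.001],
  [0, 0, 0.0005],
], hand=[0, 0, 0], yaw=[0, 0, 0])

```text
time: 7.2
ee_pos: [499.4, -31.7, 35.3]
tcp_rot: [[0.078, 0.0, 0.997], [-0.997, 0.0, 0.078], [-0.0, -1.0, 0.0]]
ft_force: [-1.6, -0.5, -0.9]
opening: -0.002
```

Call:
jog_arm([
  [0, 0, 0.0006],
  [0, 0, 0.0006],
], hand=[0, 0], yaw=[0, 0])

```text
time: 7.45
ee_pos: [500.5, -31.6, 35.3]
tcp_rot: [[0.078, -0.0, 0.997], [-0.997, 0.0, 0.078], [-0.0, -1.0, -0.0]]
ft_force: [-1.6, -0.6, -1.9]
opening: 0.0
```

Call:
jog_arm([
  [0, 0, 0.0005],
  [0, 0, 0.0005],
], hand=[0, 0], yaw=[0, 0])

```text
time: 7.7
ee_pos: [501.0, -31.5, 35.3]
tcp_rot: [[0.078, -0.002, 0.997], [-0.997, -0.0, 0.078], [-0.0, -1.0, -0.002]]
ft_force: [-5.7, -0.5, 2.3]
opening: -0.004
```

Call:
jog_arm([
  [0, 0, 0.0005],
  [0, 0, 0],
], hand=[0, 0], yaw=[0, 0])

```text
time: 7.95
ee_pos: [501.0, -31.5, 35.3]
tcp_rot: [[0.078, -0.003, 0.997], [-0.997, -0.0, 0.078], [-0.0, -1.0, -0.003]]
ft_force: [-6.1, -0.8, 4.4]
opening: 0.003
```

Call:
jog_arm([
  [0, 0, 0.0004],
  [0, 0, 0],
], hand=[0, 0], yaw=[0, 0])

```text
time: 8.2
ee_pos: [501.0, -31.5, 35.3]
tcp_rot: [[0.078, -0.004, 0.997], [-0.997, -0.0, 0.078], [-0.0, -1.0, -0.004]]
ft_force: [-9.5, -0.6, 5.1]
opening: -0.0
```

Run:
```python
from h import *
f=save('wrist','w2.png'); f2=save('top','t2.png'); s=read_state(); print(s['ee_pos'],s['ft_force'])
a=cv2.imread('pics/w2.png')[60:300]; b=cv2.resize(cv2.imread('pics/t2.png')[174:262,234:340],None,fx=4,fy=4,interpolation=cv2.INTER_CUBIC)
o=np.zeros((240+352,560,3),np.uint8);o[:240]=a;o[240:,:424]=b;cv2.imwrite('pics/m2.png',o)
```

```text
[500.9897237  -31.5186937   35.24675358] [-8.69162541 -1.43641669  4.40702536]
```

View pics/m2.png

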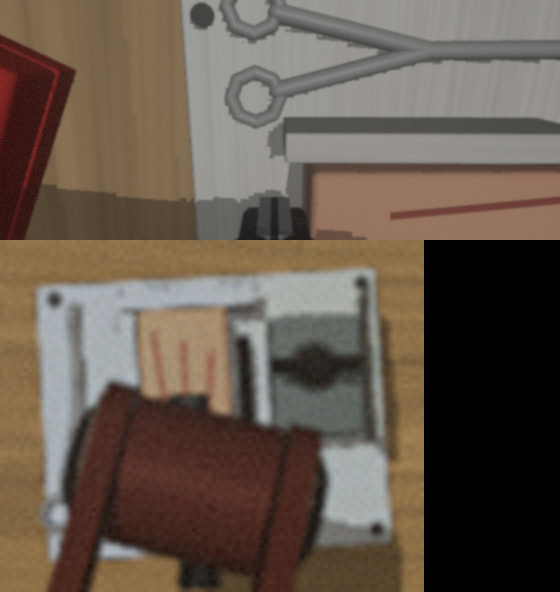

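The block face now meets the stop: the TCP stalls at clamp x ≈ −58 as predicted, while the force climbs to 9 N. In the top crop the knob blade stands nearly square to the panel. I'll retract and go to the knob.

Call:
jog_arm([
  [0, 0, -0.008],
  [0, 0, -0.009],
  [0, -0.04, 0],
  [0, -0.05, 0],
  [0, -0.05, 0],
  [0, -0.02, 0],
  [0, 0, 0],
], hand=[0, 0, 0, 0, 0, 0, 0], yaw=[0, 0, 0, 0, 0, 0, 0])

```text
time: 9.18
ee_pos: [486.2, -33.0, 196.5]
tcp_rot: [[0.078, 0.003, 0.997], [-0.997, -0.001, 0.078], [0.001, -1.0, 0.003]]
ft_force: [-0.2, 0.2, -1.1]
opening: -0.005
```

Call:
jog_arm([
  [0.0285, 0, 0.031],
  [0.0285, 0, 0.031],
  [0.0285, 0, 0.031],
  [0, 0, 0],
  [0, 0, 0],
], hand=[0.05, 0.05, 0.05, 0.05, 0.05], yaw=[0, 0, 0, 0.03, 0])

```text
time: 9.8
ee_pos: [583.3, -110.2, 192.5]
tcp_rot: [[0.048, -0.004, 0.999], [-0.999, 0.002, 0.048], [-0.002, -1.0, -0.004]]
ft_force: [-0.1, -0.7, 0.3]
opening: 0.586
```

Run:
```python
from h import *
f=save('wrist','w3.png'); f2=save('top','t3.png'); s=read_state(); print(s['time'],s['ee_pos'],s['tcp_rot'][:,2],s['ft_force'],s['ft_torque'],s['joint_pos'],s['opening'])
a=cv2.imread('pics/w3.png'); cv2.imwrite('pics/m3.png',a)
```

```text
9.9 [ 583.58147179 -109.89393564  193.92059173] [ 0.99880892  0.04874618 -0.00213491] [-0.62944104 -0.5932806  -0.54230174] [0.01916462 0.00976974 0.04692851] [-3.11470697e-01  1.74421554e-02  1.73605104e+00  1.43453017e-04
  1.39043396e+00 -3.60261192e-01] 0.5885875056455872
```

View pics/m3.png

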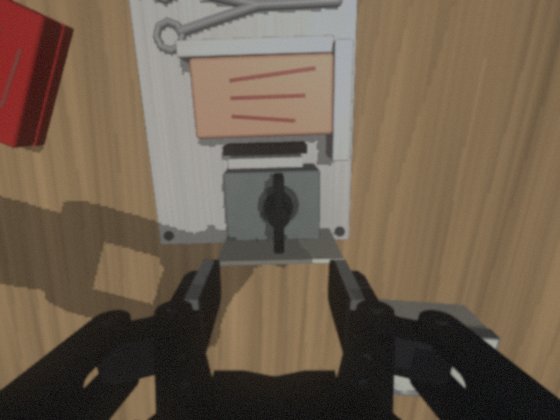

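The block is flush with the stop at (333,95). The blade runs from (278,176) to (279,251), midway between the fingers.

Run:
```python
from h import *
f=load('w3.png')
W=ray(f,[(278,176),(279.5,250)],90); print(W.round(1), W.mean(0))
d=W[0]-W[1]; print('blade dir',np.arctan2(d[1],d[0])-np.pi/2,np.hypot(*d[:2]))
print(ray(f,[(220,262),(343,262)],84).round(1))
print('block',ray(f,[(190,58),(333,56),(332,134),(198,138)],50).round(1))
```

```text
[[ 583.8  -78.7   90. ]
 [ 587.9 -134.6   90. ]] [ 585.84883936 -106.67052267   90.        ]
blade dir 0.07259321793555862 56.04722009848795
[[ 542.3 -149.6   84. ]
 [ 638.  -144.7   84. ]]
block [[ 5.137e+02  4.000e-01  5.000e+01]
 [ 6.208e+02  6.900e+00  5.000e+01]
 [ 6.256e+02 -4.990e+01  5.000e+01]
 [ 5.189e+02 -5.830e+01  5.000e+01]]
```

Call:
jog_arm([
  [0, 0.04, 0.001],
  [0, 0.04, 0],
  [0, 0.023, 0],
  [0, 0.01, 0],
  [0, 0, 0],
], hand=[0.05, 0.05, 0.05, 0.05, 0.05], yaw=[0, 0, 0, 0, 0])

```text
time: 10.52
ee_pos: [585.3, -110.2, 82.2]
tcp_rot: [[0.048, -0.001, 0.999], [-0.999, 0.0, 0.048], [-0.0, -1.0, -0.001]]
ft_force: [0.1, 0.5, 0.9]
opening: 0.581
```

Call:
jog_arm([
  [0, 0, 0],
  [0, 0, 0],
  [0, 0, 0],
  [0, 0, 0],
  [0, 0, 0],
  [0, 0, 0],
  [0, 0, 0],
  [0, 0, 0],
], hand=[0.03, 0.02, 0.0, 0.0, 0.0, 0.0, 0, 0], yaw=[0, 0, 0, 0, 0, 0, 0, 0], force=80)

```text
time: 11.52
ee_pos: [586.3, -110.9, 83.6]
tcp_rot: [[0.049, 0.001, 0.999], [-0.999, -0.001, 0.049], [0.001, -1.0, 0.001]]
ft_force: [-1.9, 1.3, 5.9]
opening: 0.071
```

```bash
cat > rd.py <<'E'
from h import *
T=[];F=[];E=[]
for i in range(6):
    s=read_state(); T.append(s['ft_torque']);F.append(s['ft_force']);E.append(s['effort'][5]); grab_frame('side') if i<5 else 0
R=s['tcp_rot'];print('t',round(s['time'],2),'p',s['ee_pos'].round(1),'jaw',round(np.arctan2(R[1,2],R[0,2]),4),'open',round(s['opening'],3),'q6',round(s['joint_pos'][5],3))
print('Tq',np.mean(T,0).round(3),'sd',np.std(T,0).round(3),'F',np.mean(F,0).round(1),'e6',np.round(np.mean(E),3))
E
python3 rd.py
```

```text
t 11.78 p [ 586.2 -110.9   83.6] jaw 0.0486 open 0.076 q6 -0.36
Tq [0.066 0.462 0.233] sd [0.025 0.032 0.018] F [-2.5  0.4  5.8] e6 0.246
```

Call:
jog_arm([
  [0, 0, 0],
  [0, 0, 0],
  [0, 0, 0],
  [0, 0, 0],
  [0, 0, 0],
  [0, 0, 0],
], hand=[0, 0, 0, 0, 0, 0], yaw=[0.1, 0, 0.1, 0, 0.1, 0])

```text
time: 12.52
ee_pos: [585.8, -110.9, 83.6]
tcp_rot: [[-0.25, -0.001, 0.968], [-0.968, -0.0, -0.25], [0.0, -1.0, -0.0]]
ft_force: [-3.9, 0.8, 6.7]
opening: 0.072
```

```bash
python3 rd.py
```

```text
t 12.78 p [ 585.8 -110.9   83.6] jaw -0.2524 open 0.071 q6 -0.059
Tq [ 0.089  0.734 -0.083] sd [0.037 0.034 0.014] F [-4.4  0.7  7.1] e6 -0.059
```

Call:
jog_arm([
  [0, 0, 0],
  [0, 0, 0],
  [0, 0, 0],
  [0, 0, 0],
], hand=[0, 0, 0, 0], yaw=[0.1, 0, 0.1, 0])

```text
time: 13.28
ee_pos: [585.5, -110.8, 83.6]
tcp_rot: [[-0.437, -0.001, 0.899], [-0.899, -0.0, -0.437], [0.001, -1.0, -0.001]]
ft_force: [-4.8, 0.1, 8.3]
opening: 0.074
```

```bash
python3 rd.py
```

```text
t 13.53 p [ 585.5 -110.8   83.5] jaw -0.4524 open 0.075 q6 0.141
Tq [ 0.128  0.894 -0.082] sd [0.006 0.034 0.028] F [-5.4  0.5  8.3] e6 -0.058
```

```bash
cat > r1.py <<'E'
from h import *
s=read_state();R=s['tcp_rot'];print('t',round(s['time'],2),'jaw',round(np.arctan2(R[1,2],R[0,2]),4),'Tz',s['ft_torque'][2].round(3),'e6',s['effort'][5].round(3),'F',s['ft_force'].round(1),'dq6',s['dq'][5].round(3),'p',s['ee_pos'].round(1))
E
echo
```

```text
(no output)
```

Call:
jog_arm([
  [0, 0, 0],
  [0, 0, 0],
  [0, 0, 0],
  [0, 0, 0],
], hand=[0, 0, 0, 0], yaw=[0.025, 0.025, 0.025, 0.025])

```text
time: 14.02
ee_pos: [585.4, -110.7, 83.5]
tcp_rot: [[-0.524, -0.002, 0.851], [-0.851, -0.0, -0.524], [0.001, -1.0, -0.002]]
ft_force: [-5.7, 0.8, 8.6]
opening: 0.068
```

```bash
python3 r1.py; python3 rd.py
python3 - <<'E'
from h import *
f=save('top','t4.png'); g=save('wrist','w4.png')
b=cv2.resize(cv2.imread('pics/t4.png')[174:262,234:340],None,fx=4,fy=4,interpolation=cv2.INTER_CUBIC)
o=np.zeros((352+240,560,3),np.uint8);o[:352,:424]=b;o[352:]=cv2.imread('pics/w4.png')[140:380];cv2.imwrite('pics/m4.png',o)
E
```

```text
t 14.03 jaw -0.552 Tz 0.282 e6 0.129 F [-5.7  0.8  8.6] dq6 0.197 p [ 585.4 -110.7   83.5]
t 14.28 p [ 585.4 -110.7   83.6] jaw -0.5516 open 0.071 q6 0.24
Tq [0.166 0.991 0.188] sd [0.031 0.034 0.047] F [-5.9  1.3  8.5] e6 0.182
```

View pics/m4.png

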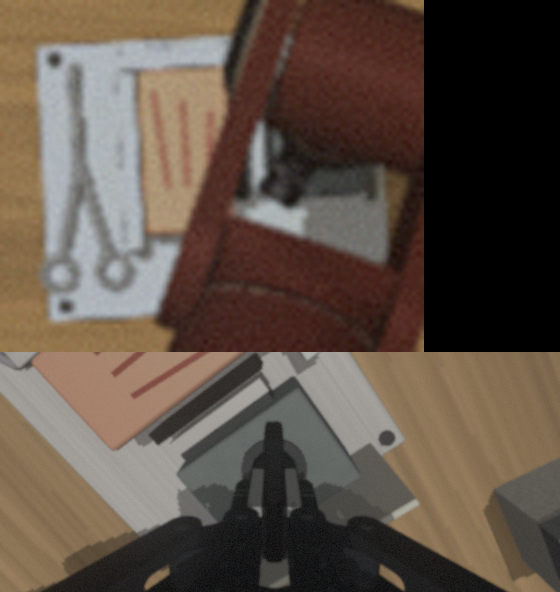

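The wrist view shows the blade (273,460) gripped and turned with the gripper, and the jaw pad has not yet met the block. Turning torque is about 0.28 N·m, the expected drag. I'll continue at this steady rate.

Call:
jog_arm([
  [0, 0, 0],
  [0, 0, 0],
  [0, 0, 0],
  [0, 0, 0],
], hand=[0, 0, 0, 0], yaw=[0.025, 0.025, 0.025, 0.025])

```text
time: 14.88
ee_pos: [585.3, -110.7, 83.5]
tcp_rot: [[-0.607, -0.002, 0.795], [-0.795, 0.0, -0.607], [0.001, -1.0, -0.002]]
ft_force: [-6.6, 1.7, 8.6]
opening: 0.073
```

```bash
python3 r1.py
```

```text
t 14.88 jaw -0.6519 Tz 0.333 e6 0.129 F [-6.6  1.7  8.6] dq6 0.196 p [ 585.3 -110.7   83.5]
```

Call:
jog_arm([
  [0, 0, 0],
  [0, 0, 0],
  [0, 0, 0],
  [0, 0, 0],
], hand=[0, 0, 0, 0], yaw=[0.025, 0.025, 0.025, 0.025])

```text
time: 15.38
ee_pos: [585.1, -110.5, 83.5]
tcp_rot: [[-0.683, -0.003, 0.73], [-0.73, 0.0, -0.683], [0.002, -1.0, -0.002]]
ft_force: [-7.5, 0.9, 9.2]
opening: 0.069
```

```bash
python3 r1.py
```

```text
t 15.38 jaw -0.7519 Tz 0.352 e6 0.13 F [-7.5  0.9  9.2] dq6 0.199 p [ 585.1 -110.5   83.5]
```

Call:
jog_arm([
  [0, 0, 0],
  [0, 0, 0],
  [0, 0, 0],
  [0, 0, 0],
], hand=[0, 0, 0, 0], yaw=[0.025, 0.025, 0.025, 0.025])

```text
time: 15.88
ee_pos: [585.1, -110.5, 83.5]
tcp_rot: [[-0.753, -0.003, 0.659], [-0.659, 0.0, -0.753], [0.002, -1.0, -0.002]]
ft_force: [-7.8, 3.0, 8.9]
opening: 0.072
```

```bash
python3 rd.py
```

```text
t 16.12 p [ 585.1 -110.4   83.5] jaw -0.8515 open 0.073 q6 0.54
Tq [0.304 1.21  0.194] sd [0.032 0.025 0.059] F [-7.5  2.3  9.5] e6 0.186
```

Call:
jog_arm([
  [0, 0, 0],
  [0, 0, 0],
  [0, 0, 0],
  [0, 0, 0],
], hand=[0, 0, 0, 0], yaw=[0.025, 0.025, 0.025, 0.025])

```text
time: 16.62
ee_pos: [585.0, -110.3, 83.6]
tcp_rot: [[-0.815, -0.003, 0.58], [-0.58, 0.001, -0.815], [0.002, -1.0, -0.002]]
ft_force: [-8.0, 1.7, 10.5]
opening: 0.073
```

```bash
python3 r1.py
```

```text
t 16.62 jaw -0.9519 Tz 0.303 e6 0.13 F [-8.   1.7 10.5] dq6 0.196 p [ 585.  -110.3   83.6]
```

Call:
jog_arm([
  [0, 0, 0],
  [0, 0, 0],
  [0, 0, 0],
  [0, 0, 0],
], hand=[0, 0, 0, 0], yaw=[0.025, 0.025, 0.025, 0.025])

```text
time: 17.12
ee_pos: [584.9, -110.2, 83.6]
tcp_rot: [[-0.868, -0.003, 0.496], [-0.496, 0.001, -0.868], [0.002, -1.0, -0.002]]
ft_force: [-8.2, 3.2, 10.5]
opening: 0.073
```

```bash
python3 rd.py
```

```text
t 17.38 p [ 584.9 -110.2   83.5] jaw -1.0515 open 0.068 q6 0.74
Tq [0.435 1.327 0.163] sd [0.031 0.008 0.049] F [-8.2  2.5 10.2] e6 0.185
```

Call:
jog_arm([
  [0, 0, 0],
  [0, 0, 0],
  [0, 0, 0],
  [0, 0, 0],
], hand=[0, 0, 0, 0], yaw=[0.025, 0.025, 0.025, 0.025])

```text
time: 17.88
ee_pos: [584.8, -110.1, 83.5]
tcp_rot: [[-0.913, -0.004, 0.407], [-0.407, 0.001, -0.914], [0.003, -1.0, -0.003]]
ft_force: [-8.1, 3.5, 9.3]
opening: 0.076
```

```bash
python3 r1.py
```

```text
t 17.88 jaw -1.1518 Tz 0.295 e6 0.143 F [-8.1  3.5  9.3] dq6 0.198 p [ 584.8 -110.1   83.5]
```

Call:
jog_arm([
  [0, 0, 0],
  [0, 0, 0],
  [0, 0, 0],
  [0, 0, 0],
], hand=[0, 0, 0, 0], yaw=[0.025, 0.025, 0.025, 0.025])

```text
time: 18.38
ee_pos: [584.7, -110.0, 83.5]
tcp_rot: [[-0.95, -0.004, 0.314], [-0.314, 0.002, -0.95], [0.003, -1.0, -0.003]]
ft_force: [-8.5, 3.6, 10.1]
opening: 0.071
```

```bash
python3 r1.py
```

```text
t 18.38 jaw -1.2518 Tz 0.268 e6 0.148 F [-8.5  3.6 10.1] dq6 0.197 p [ 584.7 -110.    83.5]
```

Call:
jog_arm([
  [0, 0, 0],
  [0, 0, 0],
  [0, 0, 0],
  [0, 0, 0],
], hand=[0, 0, 0, 0], yaw=[0.025, 0.025, 0.025, 0.025])

```text
time: 18.88
ee_pos: [584.7, -109.8, 83.6]
tcp_rot: [[-0.976, -0.004, 0.217], [-0.217, 0.002, -0.976], [0.003, -1.0, -0.003]]
ft_force: [-8.4, 5.2, 11.0]
opening: 0.07
```

```bash
python3 rd.py
```

```text
t 19.12 p [ 584.7 -109.8   83.5] jaw -1.3514 open 0.072 q6 1.04
Tq [0.641 1.419 0.198] sd [0.033 0.027 0.058] F [-8.7  4.2 10.8] e6 0.215
```

Call:
jog_arm([
  [0, 0, 0],
  [0, 0, 0],
  [0, 0, 0],
  [0, 0, 0],
], hand=[0, 0, 0, 0], yaw=[0.025, 0.025, 0.025, 0.025])

```text
time: 19.62
ee_pos: [584.7, -109.7, 83.6]
tcp_rot: [[-0.993, -0.004, 0.119], [-0.119, 0.002, -0.993], [0.004, -1.0, -0.003]]
ft_force: [-9.3, 3.7, 11.6]
opening: 0.071
```

```bash
python3 r1.py; python3 rd.py
```

```text
t 19.62 jaw -1.4515 Tz 0.389 e6 0.211 F [-9.3  3.7 11.6] dq6 0.197 p [ 584.7 -109.7   83.6]
t 19.88 p [ 584.7 -109.7   83.5] jaw -1.4512 open 0.069 q6 1.14
Tq [0.711 1.448 0.251] sd [0.034 0.03  0.063] F [-8.9  4.4 11.5] e6 0.265
```

Call:
jog_arm([
  [0, 0, 0],
  [0, 0, 0],
  [0, 0, 0],
  [0, 0, 0],
], hand=[0, 0, 0, 0], yaw=[0.025, 0.025, 0.025, 0.025])

```text
time: 20.38
ee_pos: [584.7, -109.5, 83.5]
tcp_rot: [[-1.0, -0.004, 0.019], [-0.019, 0.002, -1.0], [0.004, -1.0, -0.002]]
ft_force: [-9.6, 3.8, 11.5]
opening: 0.069
```

```bash
python3 r1.py; python3 rd.py
```

```text
t 20.38 jaw -1.5514 Tz 0.389 e6 0.26 F [-9.6  3.8 11.5] dq6 0.198 p [ 584.7 -109.5   83.5]
t 20.62 p [ 584.7 -109.5   83.5] jaw -1.551 open 0.074 q6 1.24
Tq [0.784 1.466 0.31 ] sd [0.015 0.036 0.042] F [-9.1  4.9 11.6] e6 0.316
```

+0.131 N·m over baseline is about 22 N. A small final turn goes to mid-window, then a narrow release, since the jaws now open toward the panel.

Call:
jog_arm([
  [0, 0, 0],
  [0, 0, 0],
  [0, 0, 0],
  [0, 0, 0],
], hand=[0, 0, 0, 0], yaw=[0.02, 0.02, 0.02, 0])

```text
time: 21.12
ee_pos: [584.7, -109.4, 83.5]
tcp_rot: [[-0.999, -0.004, -0.04], [0.04, 0.003, -0.999], [0.004, -1.0, -0.002]]
ft_force: [-9.1, 4.4, 12.4]
opening: 0.069
```

```bash
python3 rd.py
```

```text
t 21.38 p [ 584.7 -109.4   83.5] jaw -1.6109 open 0.071 q6 1.3
Tq [0.833 1.444 0.339] sd [0.029 0.013 0.027] F [-8.4  5.1 11.3] e6 0.337
```

Call:
jog_arm([
  [0, 0, 0],
  [0, 0, 0],
  [0, 0, 0],
  [0, 0, 0],
  [0, 0, 0],
  [0, 0, 0],
], hand=[0.012, 0.016, 0.02, 0.022, 0.022, 0.022], yaw=[0, 0, 0, 0, 0, 0])

```text
time: 22.12
ee_pos: [585.8, -110.8, 82.3]
tcp_rot: [[-0.999, -0.0, -0.041], [0.041, 0.0, -0.999], [0.0, -1.0, -0.0]]
ft_force: [-0.6, -1.3, 0.0]
opening: 0.259
```

```bash
python3 rd.py
```

```text
t 22.38 p [ 585.8 -110.7   82.3] jaw -1.612 open 0.256 q6 1.3
Tq [-0.011  0.009 -0.003] sd [0.026 0.033 0.019] F [-0.3 -0.3 -0. ] e6 0.0
```

Call:
jog_arm([
  [0, -0.02, 0],
  [0, -0.05, 0],
  [0, -0.05, 0],
  [0, -0.02, 0],
  [0, 0, 0],
], hand=[0.022, 0.022, 0.022, 0.022, 0.022], yaw=[0, 0, 0, 0, 0])

```text
time: 23.0
ee_pos: [586.8, -111.0, 224.9]
tcp_rot: [[-0.999, 0.004, -0.041], [0.041, -0.001, -0.999], [-0.004, -1.0, 0.001]]
ft_force: [0.0, -0.3, -0.3]
opening: 0.258
```

Call:
jog_arm([
  [0.055, 0, 0],
  [0.055, 0, 0],
  [0.04, 0, 0],
  [0, 0, 0],
  [0, 0, 0],
  [0, 0, 0],
], hand=[0.022, 0.022, 0.022, 0.022, 0.022, 0.022], yaw=[0, 0, 0, 0, 0, 0])

```text
time: 23.75
ee_pos: [436.5, -104.5, 221.8]
tcp_rot: [[-0.999, -0.001, -0.041], [0.041, 0.001, -0.999], [0.001, -1.0, -0.001]]
ft_force: [0.5, 0.2, -0.1]
opening: 0.259
```

```bash
python3 rd.py
python3 - <<'E'
from h import *
f=save('top','t5.png'); g=save('wrist','w5.png')
b=cv2.resize(cv2.imread('pics/t5.png')[174:262,234:340],None,fx=6,fy=6,interpolation=cv2.INTER_CUBIC)
cv2.imwrite('pics/m5.png',b)
E
```

```text
t 24.0 p [ 436.3 -104.6  222.3] jaw -1.6117 open 0.253 q6 1.21
Tq [ 0.01  -0.011 -0.013] sd [0.05  0.035 0.022] F [-0.  -0.5 -0.2] e6 0.001
```

View pics/m5.png

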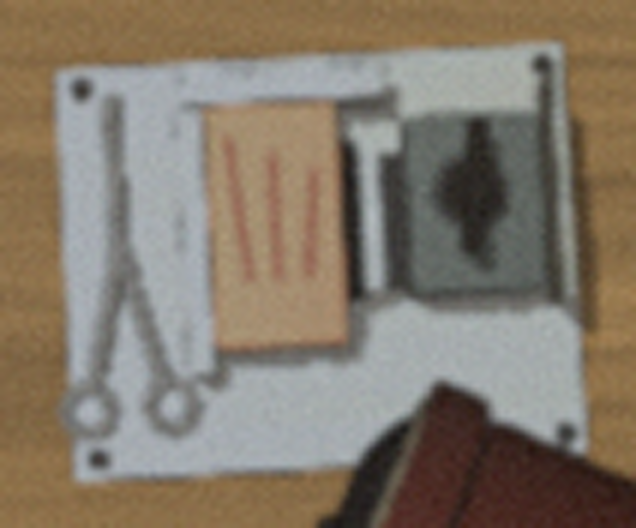

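The block is flush with the stop (top edge v≈103) and straight. The jaw pad is against it at u≈350, and the blade lies along the channel from (478,122) to (486,265). I'll check the blade angle and block position, then hand in.

Run:
```python
from h import *
f=load('t5.png'); c=lambda p:np.array(p,float)/6+[233.5,173.5]
W=ray(f,c([(478,122),(486,265)]),90); d=W[0]-W[1]; print('blade dir',np.arctan2(d[1],d[0]),'expected -0.041')
th=.078;t=[559.1,-27.5];R=np.array([[np.cos(th),-np.sin(th)],[np.sin(th),np.cos(th)]])
print('block',((ray(f,c([(205,108),(335,101),(348,343),(217,350)]),50)[:,:2]-t)@R).round(1).tolist())
print(finish_job())
```

```text
blade dir 0.07292451831915979 expected -0.041
block [[63.4, 30.6], [63.3, -27.2], [-44.3, -26.9], [-44.2, 31.1]]
the job is handed in; nothing more can be done
None
```

I pushed the block home and tightened the jaw to an estimated 25 N, but one check on the knob angle disagreed. I handed the job in at about 24 s of the 64 s allowed, and no verdict was reported.

- **Block:** I pushed it gently with shut fingers until the arm stalled at about 9 N. In the last top picture its far end is at clamp x ≈ +63 mm and its near end at ≈ −44 mm. That is home within the measuring error, and the block is straight.
- **Clamping:** I turned the knob about 1.66 rad in one grasp. With the turn paused, the wrist-joint torque rose 0.15 N·m above its level before the jaw met the block. That is about 25 N, inside the 15–40 N window. I then opened the fingers narrowly, clear of the panel, and backed away. The wrist force and torque then read about zero.
- **Check that disagreed:** After release I measured the blade's direction in the coarse top picture as +0.07 rad, against the −0.04 rad where the gripper let go. I put the picture's error at roughly 0.04–0.05 rad. If the 0.11 rad were a real spring-back, the clamping force would be nearer 15 N, the bottom of the snug range. I handed in without resolving this, because that same script ran the check and the hand-in together.

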